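# Take the old lamp out of the push-to-open lamp module

### The job

Press the module's blue flap in so that its catch lets it spring ajar, swing the flap all the way down, lift the hold-down bar up and over, and slide the lamp out to the front. Lay it, without dropping it, centred in the two orange saddles of the lamp rest and let go, leaving the flap down and the bar up; do not knock the other things about.

Things in the scene. Friction and masses are not known exactly. Their poses are not given: they have to be found in the camera images.
- module: white lamp module, a console fixed to the worktop: 220 deep (x), 200 wide (y), 184 mm high. Origin: centre of its underside; its front looks along its own -x. Side walls 6 mm thick, inner floor at z = 0.012. The front is a blue flap that leans back 33 deg, above a 46 mm high sill at x = -0.110. The roof (8 mm, underside z = 0.176) begins at x = -0.025
- flap (a joint): blue flap hinged along its lower edge, opening to the front and down. 0 = shut (57 deg above module +x); 0.58 = upright; 2.14 rad = stop, lying level. Push catch: press to the stop at -0.065 rad (about 8 N at push_pad) and the catch lets go for good; once free a spring sets the flap ajar at 0.45 to 0.6 rad. Then only hinge friction, 0.1 N m: beyond about 1.2 rad it sinks by itself
- push_pad (a point): middle of the black pad on the flap's outside, 118 mm from the hinge: press here. z axis out of the flap, x axis from hinge to top edge. It goes in 8 mm
- flap_top (a point): middle of the flap's free top edge, on its outer face, 155 mm from the hinge; x axis from hinge to top edge, z out of the flap's outside. The flap is 196 mm wide and 6 mm thick (towards -z)
- flap_hinge (a point): middle of the flap's hinge axis, which runs along the module's y; axes as the module's; module frame x = -0.110, y = 0, z = 0.046
- roof_edge (a point): middle of the roof's front upper edge; module frame x = -0.025, y = 0, z = 0.184
- bar (a joint): steel hold-down bar inside, 18 mm wide (x), 8 thick, hinged at its left (+y) end about the module's x axis. 0 = level across the lamp's base, its lip (y = -0.022 to 0.022, down to z = 0.077) before the lamp's end so the lamp cannot come out; grows as the right end swings up and over to the left; 1.57 = upright, 1.75 rad = stop. 0.1 kg; falls shut unless past upright
- bar_tab (a point): middle of the red lift tab (18 x 26 x 10 mm) at the bar's free end, 141 mm from the hinge; shut at module frame x = -0.055, y = -0.061, z = 0.101. Room for fingers under bar and tab from y = -0.025 to -0.070, down to z = 0.012; a thin post under the tab's end at y = -0.078
- bar_hinge (a point): the bar's hinge axis (along module x); module frame x = -0.055, y = 0.080, z = 0.101
- trough_mouth (a point): front end of the aluminium V trough (50 mm wide, along module x, 115 mm long) that carries the lamp, at the height of the lamp's axis; module frame x = -0.015, y = 0, z = 0.075. In front of it there is free room beside and below the lamp
- lamp: hollow cathode lamp: clear glass cylinder with a black base, 145 mm long, 37 mm diameter, about 0.11 kg. Origin on its side wall at mid length; y axis along it, the black base (30 mm long) at the +y end. Starts in the module's trough, black base to the front, its end 53 mm behind the module's front plane
- lamp_mid (a point): centre of the lamp, on its axis; y axis along it towards the black base
- rest: lamp rest fixed to the worktop: grey plate 100 (x) x 75 x 8 mm with two orange V saddles, each 14 mm long, 51 mm wide, up to 46 mm high, at x = -24 and +24 mm. Origin: centre of its underside. The lamp lies along its x axis, either way round
- rest_axis (a point): where the lamp's centre lies when centred in the saddles, 50 mm over the worktop; x axis along the rest
- tip_box: blue pipette-tip box with a clear lid, 79x112x64 mm, stands loose; bystander, origin centre of its underside
- amber_bottle: amber bottle with black cap, 55 mm diameter, 115 tall, loose; bystander, origin centre of its underside
- lamp_carton: upright cream carton, 51x50x170 mm, loose; bystander, origin centre of its underside
- acid_bottle: white bottle with blue cap, 60 mm diameter, 125 tall, loose; bystander, origin centre of its underside
- tape_roll: roll of tape lying flat, 72 mm diameter, 19 high, loose; bystander, origin centre of its underside

How it is judged:
On the way, in this order (a step that is already met when the one before it is completed fails the run):
1. the flap is pressed in until the catch lets go (value of joint flap below -0.03 rad).
2. the flap has sprung ajar, nothing touching it (value of joint flap above 0.3 rad and contact force between the fingers and flap below 0.1 N), for 0.1 s.
3. the flap is swung all the way down (value of joint flap above 1.85 rad), for 0.1 s.
4. the hold-down bar is lifted up, the lamp still in the module (value of joint bar above 1.35 rad and x of lamp_mid in the frame of module above -0.02 m), for 0.1 s.
5. the lamp is slid out of the front of the module (x of lamp_mid in the frame of module below -0.09 m and value of joint bar above 1.2 rad).
At the end, for the whole second after the job is handed in: The lamp lies still and released in both saddles of the rest, along it (either way round), its centre within 20 mm of the rest's centre lengthwise and 7 mm crosswise and in height, within 0.12 rad of the rest's axis; the flap is down (over 1.85 rad) and the bar up (over 1.3 rad) (x of lamp_mid in the frame of rest_axis between -0.02 and 0.02 m and y of lamp_mid in the frame of rest_axis between -0.007 and 0.007 m and z of lamp_mid in the frame of rest_axis between -0.007 and 0.007 m and angle between the y axis of lamp_mid and the x axis of rest_axis, either way round below 0.12 rad and linear speed of lamp below 0.02 m/s and angular speed of lamp below 0.2 rad/s and contact force between the fingers and lamp below 0.05 N and value of joint flap above 1.85 rad and value of joint bar above 1.3 rad); the robot touches nothing.
It fails at once if the lamp falls on the worktop (height (world z) of lamp_mid below 0.03 m).
It fails at once if the lamp is dropped (falls free by more than about 20 mm) (linear speed of lamp above 0.6 m/s and contact force between the fingers and lamp below 0.01 N).
It fails at once if another thing is pushed more than 30 mm or tipped over (distance of any of tip_box, amber_bottle, lamp_carton, acid_bottle, tape_roll from where it was at the start of the episode above 0.03 m or angle between any of tip_box, amber_bottle, lamp_carton, acid_bottle, tape_roll's own z axis and vertical above 0.4 rad).
It also fails if it takes over 64 s, if anything falls off the work surface, if the arm or the gripper's body presses on something with over 40 N, if the wrist force passes 120 N, or if a joint passes its speed limit or range.

### The arm

A 6-joint arm with a two-finger parallel gripper is mounted at the origin on a cart in front of the work surface, level with it; the furniture and walls round the work are solid. World frame = base frame: x ahead of the robot, y to its left, z up, the work surface at z = 0. Lengths are in m, angles in rad, forces in N, time in s.
With the tool pointing down it reaches from about 0.275 to 1 m from the base axis. Payload 8.4 kg.
Tool frame: the origin (TCP) lies on the centre line of the jaws, within the pads' length; the fingertips stand 17 mm ahead of it and the grasp point (between the pads) lies 2 mm behind it (bot.tcp_to_tips is the z of the fingertips in the tool frame, in m); z points along the fingers, y is the line along which they close (so a half turn about z gives the same grasp; the last joint's range is limited). The gripper opens to 85 mm and grips with 20 to 120 N. Pads are 22 mm wide; open, the fingers measure 114 mm over their backs; the gripper's body (76 mm by 85 mm) begins 54 mm behind the grasp point. The pads swing forward as they close: fully open they stand 13 mm farther back than shut.
Start: joints at [-1.334, 0.353, 1.633, -0, 1.155, -0.002], TCP at [0.148, -0.607, 0.248] pointing down, gripper open.
Joint ranges: [-2.63, 2.63], [-0.92, 2.1], [0.06, 2.66], [-1.3, 4.44], [0, 2.69], [-3.02, 3.02]. Speed limits (rad/s): [2.22, 2.22, 2.79, 3.14, 3.14, 3.14].

### API

Orientations are given as a unit quaternion [x, y, z, w].
In Python, from workcell import bot, hand, kinematics, get_obs, vision, hand_in gives the robot as it stands. The module is installed in compiled form; this text tells all that it offers. Calls block until the motion is done:
- bot.reach(position, orientation): joint-space move of the TCP to a pose.
- bot.servo_line(position, ori=None, velocity=0.15): straight line of the TCP; ori=None keeps the orientation; velocity is the mean speed in m/s.
- bot.goto_joints(angles): joint-space move.
- hand.move_gripper(opening, strength=None): finger opening in m; strength is the grip in N (None keeps the last); returns when the fingers have stopped.
- bot.dwell(seconds).
- kinematics.solve_ik(position, orientation): joint angles nearest the present ones, or None.
- get_obs(): the state.
- vision.read_camera(name): name is "scene" or "side" or "wrist"; returns a dict with "frame" (384x512x3 uint8, red, green, blue), "intrinsics" (3x3 intrinsics, pixels), "view" (4x4, takes a point from world to camera coordinates). Camera axes: x right, y down, z forward; pixel columns grow to the right and rows downward; lengths in m; the calibration is good to about 2 mm. A picture is of the moment at which its call begins. There is no depth.
A pose or a line that the arm cannot do raises bot.IKError and nothing moves.
- hand_in(): hands the job in; it is judged then, once.
The state is a dict: "time_s": time; "joint_pos": joint angles; "joint_vel": joint speeds; "joint_efforts": joint torques, N m; "position": TCP position; "orientation": TCP orientation; "wrist_force": force on the tool from outside, world axes, zero at the start; "ft_torque": the same for the moment, N m; "gripper_width": finger opening in m; "grip_force": force on a finger pad.
Only numpy, scipy, OpenCV 4.12 (cv2) and the standard library are available. Lean on these libraries where they do the work, as an engineer would, in place of code of your own. Each camera call takes 0.05 s, during which the arm holds its last target. There are 200 camera calls.

## Working session

There is one attempt and no reset: what is moved stays moved. The work goes in short steps, each a Python script; the robot and the scene stay as the last script left them, time stands still between calls to the robot, and variables do not carry over. Pictures are saved under pics/ and viewed, at most 10 in all, crops included, and the job is handed in when it is done.

```bash
mkdir -p pics; python3 - <<'E'
from workcell import bot, hand, kinematics, get_obs, vision
import cv2,numpy as np
for n in ["scene","side"]:
    r=vision.read_camera(n); np.savez(f"{n}0.npz",**r)
    cv2.imwrite(f"pics/{n}0.png",r["frame"][:,:,::-1])
    V=np.array(r["view"]);print(n,np.array(r["intrinsics"]).tolist(),(-V[:3,:3].T@V[:3,3]).round(3),V[2,:3].round(3))
print(get_obs()["time_s"],get_obs()["orientation"],bot.tcp_to_tips)
E
```

```text
scene [[458.0807622361367, 0.0, 256.5624579100587], [0.0, 458.0807622361367, 186.11044678632257], [0.0, 0.0, 1.0]] [-0.485 -0.145  0.877] [ 0.816  0.099 -0.57 ]
side [[424.78538214129816, 0.0, 259.6317208547562], [0.0, 424.78538214129816, 196.90501134363396], [0.0, 0.0, 1.0]] [0.216 0.423 1.112] [ 0.334 -0.377 -0.864]
0.1 [ 9.92879051e-01  1.19125081e-01 -8.08277950e-05 -6.31748180e-04] 0.017
```

View pics/scene0.png

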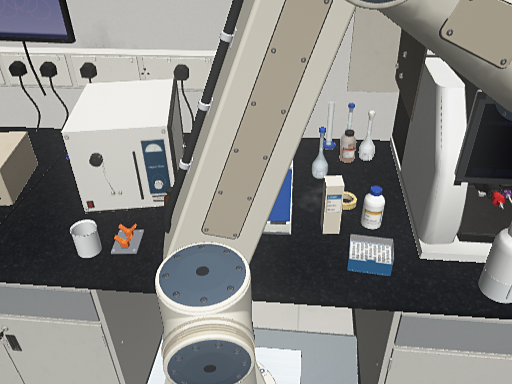

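View pics/side0.png

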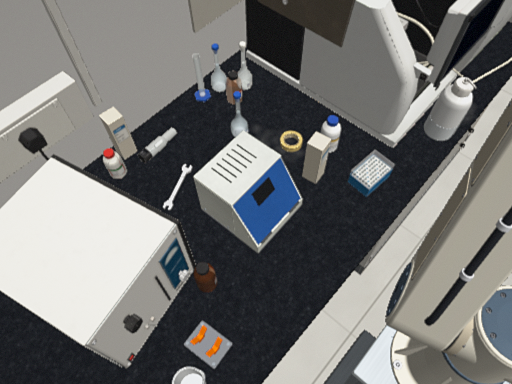

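The scene view shows the arm hiding the module, with the rest at about (127,240). The side view shows the module (roof ~(235,165), flap pad ~(263,191)), rest ~(208,344), amber bottle (205,277), carton (316,157), tip box (372,172), and acid bottle (331,133).

```bash
cat > h.py <<'E'
import numpy as np,cv2
from scipy.spatial.transform import Rotation as R
def ray(r,uv):
    V=np.array(r["view"]);K=np.array(r["intrinsics"])
    c=-V[:3,:3].T@V[:3,3]; d=V[:3,:3].T@np.linalg.inv(K)@np.array([uv[0],uv[1],1.]); return c,d/np.linalg.norm(d)
def plane(r,uv,z):
    c,d=ray(r,uv); return c+d*(z-c[2])/d[2]
def tri(obs):
    A=np.zeros((3,3));b=np.zeros(3);L=[ray(*o) for o in obs]
    for c,d in L: P=np.eye(3)-np.outer(d,d);A+=P;b+=P@c
    p=np.linalg.solve(A,b); return p,max(np.linalg.norm((np.eye(3)-np.outer(d,d))@(p-c)) for c,d in L)
def proj(r,p):
    q=np.array(r["view"])[:3]@np.append(p,1);u=np.array(r["intrinsics"])@q;return u[:2]/u[2]
E
python3 - <<'E'
from h import *
r=dict(np.load("side0.npz"))
for n,uv,z in [("padc",(263,191),.145),("roofL",(195,187),.184),("roofBL",(242,137),.184),("roofFR",(273,160),.184),("rest",(208,344),.008),("amb",(205,270),.11),("carton",(319,142),.17),("acid",(333,120),.125),("tip",(372,170),.06),("tape",(291,141),.019),("sillL",(258,247),0),("sillR",(301,203),0.0),("flaskblue",(238,96),.1)]: print(n,plane(r,uv,z).round(3))
f=r["frame"]; h=cv2.cvtColor(f,cv2.COLOR_RGB2HSV)
m=cv2.inRange(h,(100,120,60),(125,255,255)); n,l,s,c=cv2.connectedComponentsWithStats(m)
for i in range(1,n):
    if s[i,4]>60:print(s[i],c[i].round(1))
cv2.imwrite("pics/side0z.png",cv2.resize(f[120:260,180:320,::-1],None,fx=4,fy=4,interpolation=cv2.INTER_CUBIC))
i=(slice(None),)
E
```

```text
padc [ 0.595 -0.017  0.145]
roofL [0.719 0.106 0.184]
roofBL [ 0.738 -0.092  0.184]
roofFR [ 0.624 -0.09   0.184]
rest [0.458 0.347 0.008]
amb [0.567 0.234 0.11 ]
carton [ 0.573 -0.228  0.17 ]
acid [ 0.609 -0.353  0.125]
tip [ 0.433 -0.325  0.06 ]
tape [ 0.701 -0.276  0.019]
sillL [0.541 0.065 0.   ]
sillR [ 0.539 -0.127  0.   ]
flaskblue [ 0.907 -0.252  0.1  ]
[195  89  16  13 119] [202.5  95.8]
[327 115  12  11 109] [332.5 119.8]
[ 234  159   66   85 2515] [267.5 202.3]
[348 170  45  27 264] [365.8 184.5]
[161 239  26  48 469] [174.  264.1]
```

View pics/side0z.png

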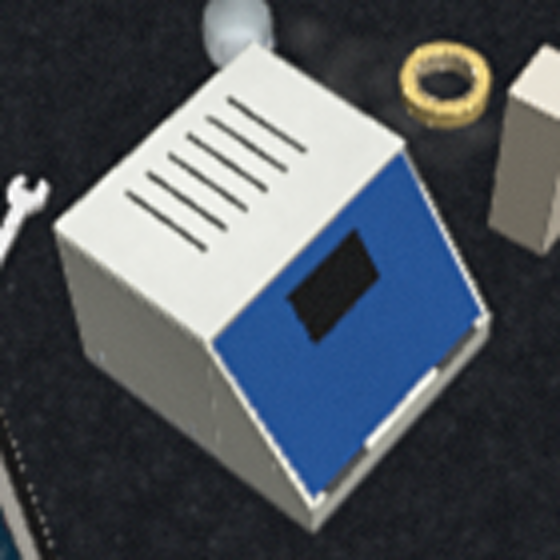

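```bash
python3 - <<'E'
from h import *
from workcell import bot, hand, kinematics, get_obs, vision
def shot(n,cam):
    r=vision.read_camera(cam);np.savez(n+".npz",**r);return r
q=[1,0,0,0]
def tilt(deg,yaw=0):  # tool pointing down tilted so it looks toward +x by deg
    return (R.from_euler('z',yaw)*R.from_euler('y',-np.deg2rad(deg))*R.from_quat(q)).as_quat()
P=[((.36,.02,.42),tilt(25)),((.36,-.08,.42),tilt(25)),((.36,.30,.40),tilt(0)),((.42,.38,.40),tilt(0))]
ims=[]
for i,(p,o) in enumerate(P):
    try: bot.reach(p,o)
    except bot.IKError as e: print(i,e);continue
    r=shot(f"w{i}","wrist"); ims.append(r["frame"])
    V=r["view"];print(i,(-V[:3,:3].T@V[:3,3]).round(3),V[2,:3].round(3),V[0,:3].round(2))
s=shot("scene1","scene")
z=np.zeros_like(ims[0])
while len(ims)<4: ims.append(z)
c=cv2.resize(np.vstack([np.hstack(ims[:2]),np.hstack(ims[2:])]),(800,600),interpolation=cv2.INTER_AREA)
cv2.imwrite("pics/w.png",c[:,:,::-1]);print(get_obs()["time_s"])
E
```

```text
0 [0.382 0.021 0.569] [ 0.109 -0.001 -0.994] [-0. -1.  0.]
1 [ 0.382 -0.08   0.568] [ 0.108 -0.    -0.994] [-0. -1. -0.]
2 [0.443 0.3   0.526] [-0.321 -0.    -0.947] [-0. -1.  0.]
3 [0.504 0.38  0.525] [-0.322 -0.001 -0.947] [-0. -1.  0.]
5.325
```

View pics/w.png

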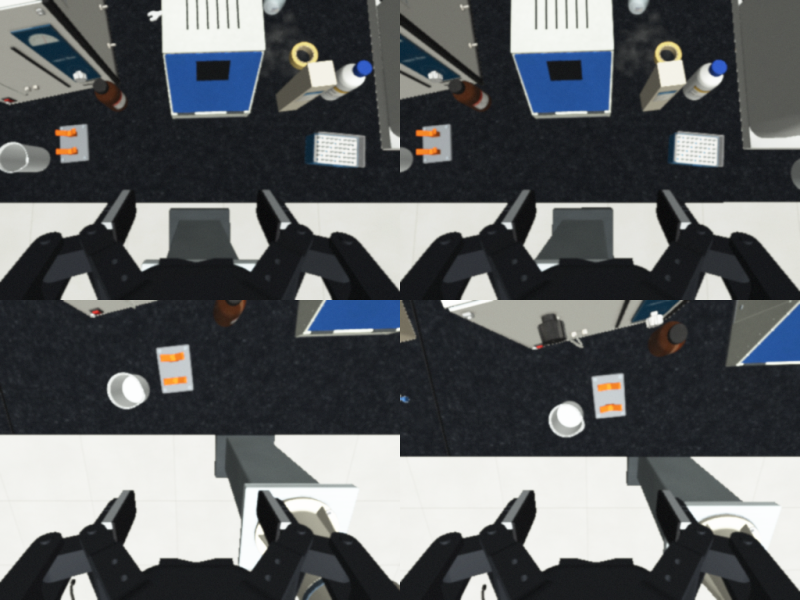

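Top row: blue flap (pad at ~(212,70) and (565,72) in the montage), rest at left with its axis almost along world x, and a cup right next to it. Bottom row: rest at (174,368) and (608,396). Next I triangulate these.

```bash
cat > meas.py <<'E'
from h import *
L=lambda n:dict(np.load(n+".npz"))
def blob(m,near=None):
    n,l,s,c=cv2.connectedComponentsWithStats(m); i=1+np.argmax(s[1:,4]); return (l==i).astype(np.uint8),c[i]
def quad(m):
    c=max(cv2.findContours(m,cv2.RETR_EXTERNAL,cv2.CHAIN_APPROX_NONE)[0],key=cv2.contourArea)
    h=cv2.convexHull(c)
    for e in np.linspace(.01,.15,60):
        a=cv2.approxPolyDP(h,e*cv2.arcLength(h,True),True)
        if len(a)==4:return a[:,0].astype(float)
    return None
def order(pts,r,z):   # sort to world: (far-left, far-right, near-right, near-left)
    w=np.array([plane(r,p,z)[:2] for p in pts]);d=w-w.mean(0);return pts[np.argsort((np.arctan2(d[:,1],-d[:,0])))]
E
python3 - <<'E'
from meas import *
flap=[];pad=[]
for n in ["w0","w1","side0"]:
    r=L(n);f=r["frame"];h=cv2.cvtColor(f,cv2.COLOR_RGB2HSV)
    m,c=blob(cv2.inRange(h,(105,140,60),(125,255,255)))
    q=order(quad(m),r,.1);flap.append((r,q))
    hull=np.zeros_like(m);cv2.fillConvexPoly(hull,q.astype(int),1);hull=cv2.erode(hull,np.ones((7,7)))
    pm=((f.max(2)<50).astype(np.uint8)&hull);pm,c=blob(pm);pad.append((r,c));print(n,q.round(1).tolist(),c.round(1),pm.sum())
for i in range(4):
    print("flap",[x.round(4) if isinstance(x,np.ndarray) else round(x,4) for x in tri([(r,q[i]) for r,q in flap])],tri([(r,q[i]) for r,q in flap[:2]])[0].round(4))
p,e=tri(pad);print("pad",p.round(4),e, [ (proj(r,p)-c).round(1) for r,c in pad])
for n in ["w0","w1","w2","w3","side0","scene1"]:
    r=L(n);f=r["frame"];h=cv2.cvtColor(f,cv2.COLOR_RGB2HSV)
    m=cv2.inRange(h,(5,150,120),(18,255,255));k,l,s,c=cv2.connectedComponentsWithStats(m)
    for i in range(1,k):
        if s[i,4]>15:
            print(n,s[i],c[i].round(1),plane(r,c[i],.035)[:2].round(3),end=' ')
    print()
    if n in("w2","w3"):
        g=cv2.inRange(h,(0,0,120),(180,60,215))|m
        y0,x0=[int(v) for v in np.array(np.nonzero(m)).mean(1)]
        g=cv2.morphologyEx(g,cv2.MORPH_OPEN,np.ones((3,3)));k2,l2,s2,c2=cv2.connectedComponentsWithStats(g)
        i=l2[y0,x0];mm=(l2==i).astype(np.uint8);q=quad(mm);print("plate",s2[i],[plane(r,a,.008)[:2].round(3).tolist() for a in q])
E
```

```text
w0 [[333.0, 67.0], [317.0, 139.0], [222.0, 141.0], [213.0, 70.0]] [272.2  89.8] 933
w1 [[269.0, 67.0], [265.0, 139.0], [171.0, 142.0], [148.0, 70.0]] [211.   89.6] 944
side0 [[280.0, 159.0], [299.0, 198.0], [258.0, 243.0], [234.0, 205.0]] [263.  191.3] 285
flap [array([ 0.6146, -0.1073,  0.1783]), np.float64(0.0015)] [ 0.6203 -0.1089  0.1691]
flap [array([ 0.5378, -0.108 ,  0.0584]), np.float64(0.0012)] [ 0.537  -0.1074  0.0632]
flap [array([0.5332, 0.0751, 0.0579]), np.float64(0.0018)] [0.5354 0.0762 0.0531]
flap [array([0.6101, 0.0771, 0.1785]), np.float64(0.0006)] [0.6125 0.0782 0.1745]
pad [ 0.5935 -0.0152  0.1485] 0.00019081184510910386 [array([0.1, 0. ]), array([-0.1,  0. ]), array([-0.,  0.])]
w0 [ 70 165  28  10 201] [ 83.9 170. ] [0.483 0.354] w0 [ 71 189  28   9 192] [ 84.4 193.4] [0.435 0.35 ] 
w1 [ 20 165  30  10 217] [ 33.7 170.2] [0.482 0.355] w1 [ 20 189  31  10 226] [ 33.7 193.8] [0.435 0.351] 
w2 [206  68  29  11 214] [220.   73.1] [0.484 0.352] w2 [210  99  28   9 176] [223.5 103. ] [0.436 0.347] 
plate [ 201   57   46   62 1944] [[0.512, 0.326], [0.426, 0.309], [0.41, 0.37], [0.494, 0.387]]
w3 [254 106  28  10 177] [267.5 110.4] [0.484 0.35 ] w3 [256 134  27  10 160] [268.9 137.8] [0.437 0.347] 
plate [ 246   94   43   53 1473] [[0.512, 0.318], [0.425, 0.309], [0.418, 0.381], [0.507, 0.381]]
side0 [190 326  17  19 125] [199.  335.5] [0.483 0.349] side0 [206 337  16  20 126] [214.2 347.3] [0.436 0.345]
```

```bash
cat >> h.py <<'E'
YAW=0.025; M0=np.array([0.6385,-0.0145,0.0]); RM=R.from_euler('z',YAW)
def W(x,y,z): return M0+RM.apply([x,y,z])
def tilt(deg,yaw=YAW): return (R.from_euler('z',yaw)*R.from_euler('y',-np.deg2rad(deg))*R.from_quat([1,0,0,0])).as_quat()
def axis(q): return R.from_quat(q).apply([0,0,1])
def tcp_for_tip(p,q,L=0.017): return np.array(p)-axis(q)*L
E
python3 - <<'E'
from h import *
from workcell import bot, hand, kinematics, get_obs, vision
hand.move_gripper(0.0)
q=tilt(57);d=axis(q);pad=np.array([.5935,-.0152,.147])
t=tcp_for_tip(pad,q)
try:
    bot.reach(t-d*.06,q)
    bot.servo_line(t-d*.008,velocity=.1)
    f0=np.array(get_obs()["wrist_force"]);print(f0)
    for k in np.arange(-.006,.022,.002):
        bot.servo_line(t+d*k,velocity=.03); o=get_obs(); f=-(np.array(o["wrist_force"])-f0)@d; print(round(k,3),round(f,1))
        if f>14: break
    bot.servo_line(t-d*.12,velocity=.25)
    print(get_obs()["time_s"])
    r=vision.read_camera("side");np.savez("side1.npz",**r);cv2.imwrite("pics/side1.png",r["frame"][60:300,140:380,::-1])
except bot.IKError as e: print("IK",e)
E
```

```text
[-0.36784227 -0.73983366  0.67729196]
-0.006 0.0
-0.004 -1.2
-0.002 -1.2
0.0 -1.4
0.002 -1.1
0.004 3.8
0.006 5.7
0.008 5.2
0.01 3.9
0.012 28.1
13.1083
```

View pics/side1.png

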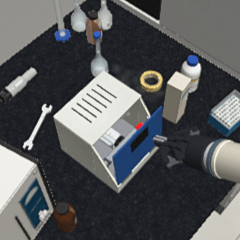

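The flap is ajar (blue top edge at about (125,155)), with the lamp and red tab visible behind it. Now I swing it down.

```bash
sed -i 's/0.6385,/0.640,/' h.py; python3 - <<'E'
from h import *
from workcell import bot, hand, kinematics, get_obs, vision
q=tilt(0); T=lambda x,z:tcp_for_tip(W(x,0,z),q)
try:
    o=get_obs()["position"]; bot.servo_line([o[0]-.02,o[1],.33],velocity=.25)
    bot.reach(T(-.10,.27),q); bot.servo_line(T(-.063,.25),velocity=.2); bot.servo_line(T(-.063,.165),velocity=.15)
    f0=np.array(get_obs()["wrist_force"])
    for p in [(-.11,.165),(-.16,.16),(-.20,.145),(-.23,.12),(-.25,.09)]:
        bot.servo_line(T(*p),velocity=.12);print(p,(np.array(get_obs()["wrist_force"])-f0).round(1))
    bot.servo_line(T(-.20,.16),velocity=.25)
    bot.reach(T(-.20,.30),tilt(15))
    r=vision.read_camera("wrist");np.savez("w4.npz",**r)
    s=vision.read_camera("side");np.savez("side2.npz",**s)
    cv2.imwrite("pics/w4.png",np.hstack([r["frame"][:300,106:406],s["frame"][60:360,140:440]])[:,:,::-1]);print(get_obs()["time_s"])
except bot.IKError as e: print("IK",e)
E
```

```text
(-0.11, 0.165) [ 0.3 -0.9 -0.4]
(-0.16, 0.16) [ 1.  -0.1  0.6]
(-0.2, 0.145) [ 1.  -0.2  0.6]
(-0.23, 0.12) [ 0.9 -0.5 -0.4]
(-0.25, 0.09) [ 1.7 -0.1  0.2]
22.0
```

View pics/w4.png

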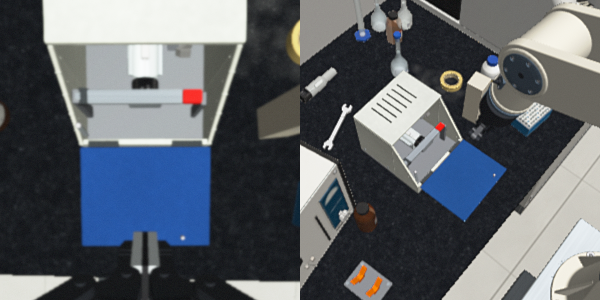

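The flap lies level (blue, left image (145,195)). The red tab is at about (192,96) there and (440,127) in the side half. I triangulate the tab, then lift the bar.

```bash
cat > redtab.py <<'E'
from meas import *
obs=[]
for n in ["w4","side2"]:
    r=L(n);h=cv2.cvtColor(r["frame"],cv2.COLOR_RGB2HSV)
    m=cv2.inRange(h,(0,150,90),(4,255,255))|cv2.inRange(h,(172,150,90),(180,255,255))
    y=slice(60,250);mm=np.zeros_like(m);mm[y,200:]=m[y,200:]
    b,c=blob(mm);obs.append((r,c));print(n,c.round(1),b.sum())
p,e=tri(obs);tab=RM.inv().apply(p-M0);print("tab world",p.round(4),"module",tab.round(4),e)
E
python3 - <<'E'
exec(open("redtab.py").read())
r=L("w4");f=r["frame"];h=cv2.cvtColor(f,cv2.COLOR_RGB2HSV)
m,c=blob(cv2.inRange(h,(105,140,60),(125,255,255)));print("flap far edge", [RM.inv().apply(plane(r,q,.050)-M0).round(4).tolist() for q in quad(m)])
# is IK ok along the arc?
from workcell import kinematics
q=tilt(40)
for t in np.linspace(-.15,1.7,6):
    y=.08-.127*np.cos(t)-.02*np.sin(t);z=.101+.127*np.sin(t)-.02*np.cos(t)
    print(round(y,3),round(z,3),kinematics.solve_ik(tcp_for_tip(W(-.045,y,z-.01),q),q) is not None)
E
```

```text
w4 [298.1  96.4] 257
side2 [279.7 186.3] 50
tab world [ 0.5843 -0.0752  0.1108] module [-0.0572 -0.0592  0.1108] 2.096715452185364e-05
flap far edge [[-0.1149, -0.0974, 0.05], [-0.2644, -0.0966, 0.05], [-0.2627, 0.0987, 0.05], [-0.1148, 0.0978, 0.05]]
-0.043 0.062 True
-0.048 0.109 True
-0.037 0.155 True
-0.009 0.194 True
0.03 0.22 True
0.077 0.23 True
```

```bash
python3 - <<'E'
from h import *
from workcell import bot, hand, kinematics, get_obs, vision
q=tilt(40);d=axis(q)
def T(y,z,x=-.046): return tcp_for_tip(W(x,y,z),q)
def arc(t): return .081-.127*np.cos(t)-.0185*np.sin(t), .101+.127*np.sin(t)-.034*np.cos(t)
try:
    s=T(-.046,.05)
    bot.reach(s-d*.13,q); bot.servo_line(s,velocity=.15)
    f0=np.array(get_obs()["wrist_force"])
    for t in np.arange(-.05,1.74,.12).tolist()+[1.74]:
        bot.servo_line(T(*arc(t)),velocity=.09)
        f=np.array(get_obs()["wrist_force"])-f0
        if np.linalg.norm(f)>1.5: print(round(t,2),f.round(1))
        if t>1.3 and abs(f[1])>8: break
    y,z=arc(t)
    bot.servo_line(T(y-.05,z),velocity=.2)
    bot.servo_line(T(y-.09,z+.04,-.16),velocity=.25)
    w=tilt(30); bot.reach(tcp_for_tip(W(-.16,0,.32),w),w)
    r=vision.read_camera("wrist");np.savez("w5.npz",**r)
    s=vision.read_camera("side");np.savez("side3.npz",**s)
    bot.servo_line(tcp_for_tip(W(-.16,-.08,.32),w),velocity=.3)
    r2=vision.read_camera("wrist");np.savez("w6.npz",**r2)
    cv2.imwrite("pics/w5.png",cv2.resize(np.hstack([r["frame"][:300,106:406],s["frame"][100:280,180:360].repeat(2,0).repeat(2,1)[:300,:300]]),None,fx=1.3,fy=1.3)[:,:,::-1]);print(get_obs()["time_s"])
except bot.IKError as e: print("IK",e)
E
```

```text
-0.05 [-3.9 -0.5 -0. ]
0.07 [-5.4 -1.3 -0.7]
0.19 [-5.8 -0.8 -0.9]
0.31 [-6.3 -0.1 -0.3]
0.43 [-5.9 -2.  -0.5]
0.55 [-5.6 -2.   0.4]
0.67 [-5.8 -1.9  0.8]
0.79 [-4.5  1.9 -2.1]
0.91 [-4.8  0.5 -2.9]
1.03 [-6.   1.  -2.8]
1.15 [-5.8 -1.  -0.7]
33.525
```

View pics/w5.png

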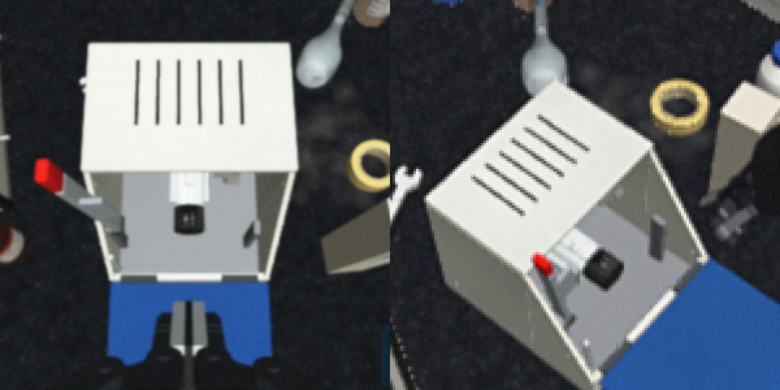

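The bar stands up past upright (red tab at (48,172) left), and the lamp's black base is free at (190,218). Now I measure the lamp base and the rest by multi-view triangulation.

```bash
python3 - <<'E'
from meas import *
ob=[]
for n in ["w5","w6","side3"]:
    r=L(n);f=r["frame"];u=proj(r,W(-.042,0,.08));a,b=int(u[0]),int(u[1])
    m=np.zeros(f.shape[:2],np.uint8);k=22 if n!="side3" else 12
    m[b-k:b+k,a-k:a+k]=(f[b-k:b+k,a-k:a+k].max(2)<75)
    b_,c=blob(m);x,y,w,h=cv2.boundingRect(b_);ob.append((r,c));print(n,u.round(1),c.round(1),(x,y,w,h),b_.sum())
for s in (ob,ob[:2]):
    p,e=tri(s);print("base",p.round(4),RM.inv().apply(p-M0).round(4),round(e,4))
S=[[],[]]
for n in ["w0","w1","w2","w3","side0"]:
    r=L(n);h=cv2.cvtColor(r["frame"],cv2.COLOR_RGB2HSV)
    m=cv2.inRange(h,(5,150,120),(18,255,255));k,l,s,c=cv2.connectedComponentsWithStats(m)
    cs=sorted([c[i] for i in range(1,k) if s[i,4]>100],key=lambda c:-plane(r,c,.035)[0])[:2]
    for i in range(2): S[i].append((r,cs[i]))
P=[tri(s) for s in S]
print([ (p.round(4),round(e,4)) for p,e in P])
mid=(P[0][0]+P[1][0])/2;v=P[0][0]-P[1][0];print("rest",mid.round(4),"yaw",np.arctan2(v[1],v[0]).round(3),np.linalg.norm(v).round(4))
for n in ["w2","w3"]:  # cup rim
    r=L(n);print(n,[ (round(mp)) for mp in proj(r,mid)])
r=L("w3");print("cup", plane(r,(567-400)*1.28 and ((567-400)*1.28,(416-300)*1.28),.09).round(3))
from workcell import kinematics
for yw in (0,.08,.1): 
    q=tilt(50,yw);print(kinematics.solve_ik([mid[0]-.06,mid[1],.05],q))
E
```

```text
w5 [251.6 168.4] [251.2 168.6] (241, 158, 22, 22) 427
w6 [198.9 166.3] [199.1 166.2] (188, 155, 23, 23) 455
side3 [261.7 202.9] [261.6 203.2] (254, 196, 16, 16) 143
base [ 0.5984 -0.0153  0.0782] [-0.0416  0.0003  0.0782] 0.0004
base [ 0.5992 -0.015   0.0756] [-0.0408  0.0006  0.0756] 0.0003
[(array([0.4826, 0.3507, 0.0401]), np.float64(0.0018)), (array([0.4356, 0.3466, 0.0397]), np.float64(0.0021))]
rest [0.4591 0.3487 0.0399] yaw 0.086 0.0472
w2 [222, 89]
w3 [268, 125]
cup [0.428 0.439 0.09 ]
None
[ 1.1375011   0.62070037  2.34056872  4.3476702   0.79563694 -1.79130137]
[ 1.13051977  0.61999164  2.34932001  4.31205427  0.79424853 -1.77837523]
```

```bash
python3 - <<'E'
from h import *
from workcell import kinematics,get_obs
print(np.round(get_obs()["joint_pos"],2))
for t in (0,15,25,30,35,40,45):
    q=tilt(t,.086);g=tilt(t)
    a=R.from_euler('z',.086).apply([-.056,0,0]);c=np.array([.459+a[0],.3487+a[1],.05])
    for nm,p,o in [("grasp",W(-.044,0,.075)+axis(g)*.002,g),("pull",W(-.21,0,.09),g),("place",c+axis(q)*.002,q),("above",c+[0,0,.08],q)]:
        s=kinematics.solve_ik(p,o);print(t,nm,None if s is None else np.round(s,2))
E
```

```text
[-0.32 -0.2   2.14  0.26  0.72  1.07]
0 grasp [-0.03  0.52  1.82 -0.    0.8   1.52]
0 pull [-0.05  0.3   2.17 -0.    0.68  1.5 ]
0 place [ 0.7   0.49  1.98 -0.    0.68  2.19]
0 above [ 0.7   0.36  1.94 -0.    0.85  2.19]
15 grasp [-0.04  0.44  2.01  0.04  0.43  1.47]
15 pull [-0.07  0.22  2.34  0.07  0.33  1.41]
15 place [ 0.81  0.44  2.12 -0.44  0.42  2.68]
15 above [ 0.81  0.29  2.08 -0.31  0.6   2.53]
25 grasp [-0.04  0.42  2.13  0.19  0.16  1.32]
25 pull [-0.08  0.21  2.45  0.76  0.07  0.71]
25 place [ 0.89  0.44  2.21 -1.06  0.36 -2.92]
25 above [ 0.89  0.27  2.17 -0.7   0.49  2.97]
30 grasp [-0.05  0.43  2.18  1.35  0.04  0.16]
30 pull [-0.09  0.22  2.51  2.64  0.12 -1.17]
30 place None
30 above None
35 grasp [-0.05  0.44  2.24  2.84  0.15 -1.34]
35 pull [-0.11  0.25  2.56  2.88  0.29 -1.43]
35 place None
35 above [ 0.98  0.29  2.25 -1.22  0.5  -2.74]
40 grasp [-0.06  0.46  2.29  2.97  0.31 -1.47]
40 pull [-0.12  0.31  2.62  2.94  0.49 -1.5 ]
40 place None
40 above None
45 grasp [-0.06  0.5   2.33  3.01  0.48 -1.51]
45 pull None
45 place [ 1.07  0.57  2.33  4.37  0.68 -1.9 ]
45 above None
```

```bash
cat >> h.py <<'E'
def tiltf(deg,yaw=YAW): return (R.from_quat(tilt(deg,yaw))*R.from_euler('z',np.pi)).as_quat()
REST=np.array([.459,.3487,0]); RY=.086; OFF=.061
def placepose(z,deg,dx=0): 
    q=tiltf(deg,RY); return REST+R.from_euler('z',RY).apply([-OFF+dx,0,0])+[0,0,z]+axis(q)*.002, q
E
python3 - <<'E'
from h import *
from workcell import bot, hand, kinematics, get_obs, vision
D=20;q=tiltf(D);d=axis(q);G=lambda x,z:W(x,.0004,z)+d*.002
ok=True
for p,o in [(G(-.045,.075)-d*.12,q),(G(-.045,.075),q),(G(-.215,.078),q),(G(-.215,.2),q),placepose(.15,D),placepose(.05,D)]:
    s=kinematics.solve_ik(p,o);print(None if s is None else np.round(s,2)); ok&=s is not None
if ok:
  try:
    bot.reach(G(-.045,.075)-d*.16,q); hand.move_gripper(.06)
    bot.servo_line(G(-.045,.075),velocity=.15)
    print(get_obs()["time_s"],np.round(get_obs()["wrist_force"],1))
    hand.move_gripper(.03,70); o=get_obs();print(o["gripper_width"],o["grip_force"],np.round(o["wrist_force"],1))
    bot.servo_line(G(-.045,.0755),velocity=.05)
    bot.servo_line(G(-.185,.0765),velocity=.12)
    bot.servo_line(G(-.225,.10),velocity=.15)
    bot.servo_line(G(-.225,.20),velocity=.2)
    o=get_obs();print(o["time_s"],o["gripper_width"],o["grip_force"],np.round(o["joint_pos"],2))
    s=vision.read_camera("side");np.savez("side4.npz",**s)
    cv2.imwrite("pics/side4.png",cv2.resize(s["frame"][100:340,180:420,::-1],None,fx=2,fy=2))
  except bot.IKError as e: print("IK",e)
E
```

```text
[-0.05  0.18  2.09  0.05  0.53 -1.68]
[-0.04  0.43  2.07  0.08  0.29 -1.71]
[-0.08  0.24  2.41  0.24  0.15 -1.9 ]
[-0.08 -0.06  2.31  0.07  0.54 -1.72]
[ 0.86  0.24  2.12 -0.45  0.57 -0.44]
[ 0.86  0.43  2.17 -0.73  0.37 -0.14]
37.675 [-0.5 -0.6  1.4]
0.03528007089673269 69.27502870559692 [-3.2 -2.   6.8]
40.6917 0.034689369011228086 69.75114941596985 [-0.08 -0.07  2.33  0.07  0.54 -1.73]
```

View pics/side4.png

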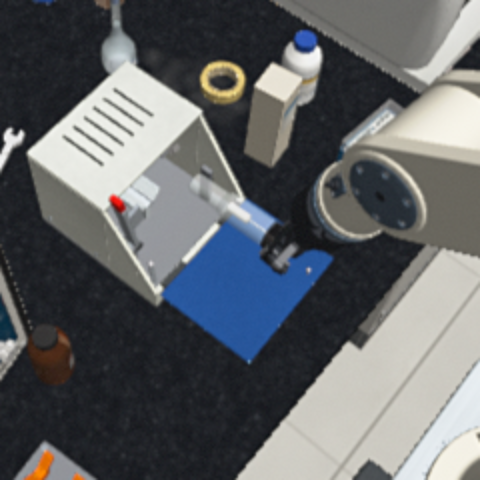

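The lamp is gripped and out (glass end at ~(200,185), black base at ~(280,258)), the bar is up and the flap is down. I carry it over the rest and check before lowering.

```bash
python3 - <<'E'
from h import *
from workcell import bot, hand, kinematics, get_obs, vision
r=dict(np.load("side4.npz"))
for x in (-.0915,-.239): print("exp4",((proj(r,W(x,0,.2))-[180,100])*2).round(0))
try:
    p,q=placepose(.15,20); bot.servo_line(p,q,velocity=.2)
except bot.IKError as e:
    print("line IK",e); bot.reach(p,q)
p,q=placepose(.085,20); bot.servo_line(p,velocity=.15)
print(get_obs()["time_s"],get_obs()["gripper_width"])
out=[]
for c in("side","scene"):
    s=vision.read_camera(c);np.savez(c+"5.npz",**s)
    u0=proj(s,REST+[0,0,.085]).astype(int);print(c,"window centre",u0)
    for dx in (.0725,-.0725): print(c,proj(s,REST+R.from_euler('z',RY).apply([dx,0,0])+[0,0,.085]).round(1))
    y,x=max(0,u0[1]-50),max(0,u0[0]-50);y=min(y,284);print("origin",x,y)
    out.append(cv2.resize(s["frame"][y:y+100,x:x+100],(400,400),interpolation=cv2.INTER_CUBIC))
cv2.imwrite("pics/p5.png",np.hstack(out)[:,:,::-1])
E
```

```text
exp4 [194. 181.]
exp4 [290. 249.]
43.3083 0.03539478371002138
side window centre [203 337]
side [180.7 319. ]
side [228.  356.9]
origin 153 284
scene window centre [121 218]
scene [128.1 203.2]
scene [114.2 236.2]
origin 71 168
```

View pics/p5.png

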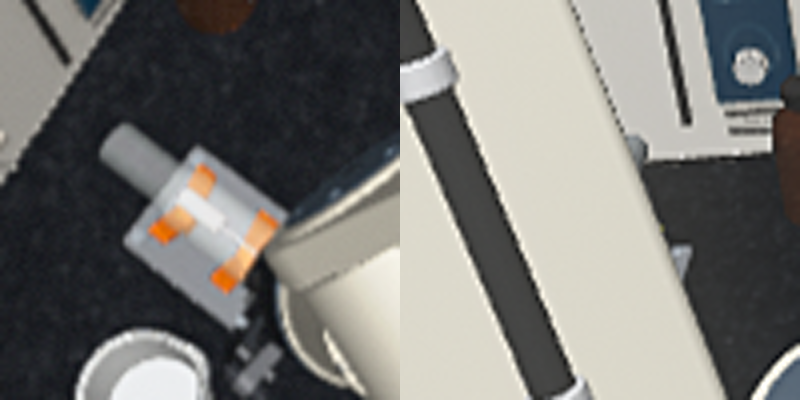

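The side crop shows the lamp above the saddles, with its far end at about (118,145), within ~3 mm of the expected place. I lower it, release, and check.

```bash
python3 - <<'E'
from h import *
from workcell import bot, hand, kinematics, get_obs, vision
bot.servo_line(placepose(.060,20,.002)[0],velocity=.08)
f0=np.array(get_obs()["wrist_force"])
for z in (.056,.054,.052,.051,.050,.049,.048):
    bot.servo_line(placepose(z,20,.002)[0],velocity=.03); f=np.array(get_obs()["wrist_force"])-f0; print(z,f.round(1))
    if f[2]>4: break
hand.move_gripper(.052); print(np.round(np.array(get_obs()["wrist_force"])-f0,1))
p,q=placepose(z,20,.002); d=axis(q)
bot.servo_line(p-d*.10,velocity=.1)
bot.servo_line(p-d*.10+np.array([-.02,-.12,.1]),velocity=.2)
print(get_obs()["time_s"])
s=vision.read_camera("side");np.savez("side6.npz",**s);r=vision.read_camera("wrist");np.savez("w7.npz",**r)
for dx in (.0725,-.0725,-.0425): print(((proj(s,REST+R.from_euler('z',RY).apply([dx,0,0])+[0,0,.05])-[120,100])*2).round(0))
cv2.imwrite("pics/p6.png",cv2.resize(s["frame"][100:384,120:404],None,fx=2,fy=2,interpolation=cv2.INTER_CUBIC)[:,:,::-1])
E
```

```text
0.056 [ 0.3 -0.5 -0.9]
0.054 [-0.  -1.4 -0.1]
0.052 [ 2.3 -2.1  1.6]
0.051 [-0.5 -3.2  8. ]
[ 0.9 -0.5  1.9]
47.3
[126. 445.]
[218. 519.]
[198. 503.]
```

View pics/p6.png

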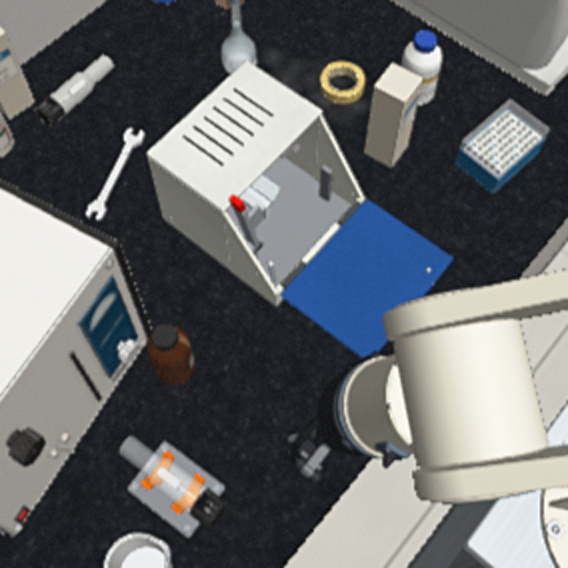

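The lamp lies in both saddles (ends at ~(130,446) and ~(214,510), as predicted), the flap is down, the bar is up, and the gripper is clear.

```bash
python3 -c "
from workcell import hand_in
print(hand_in())"
```

```text
the job is handed in; nothing more can be done
None
```

The job is handed in: the lamp lies released in both saddles of the rest, with the flap down and the bar up. The last picture shows this and the other things in place; the hand-in gave back no verdict.

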